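# Tip a cover plate over onto the fixture plate for probing its second side

## Task

The first side of the aluminium cover plate has been measured; now turn it over without picking it up. Using only the fingertips, push the cover plate against the front edge of the black fixture plate, tip it up on edge there and on over that edge, so that it lies upside down (raised frame up) on the fixture plate; then push it home, flush against the steel stop rail, and leave it. Never lift the cover plate clear or carry it, and leave the other loose things where they are.

Things in the scene. Friction and masses are not known exactly. Their poses are not given: they have to be found in the camera images.
- cover_mid (a point): Centre (half-way up) of the loose aluminium cover plate, 84 (its x) x 100 (y) x 14 mm (z) over all, about 0.18 kg: a plain 6 mm flange; on its other face a raised hollow register frame, 66 x 82 mm, 8 mm high. It starts frame down, so the flange overhangs 9 mm all round, 8 mm above the table; long side 20 to 40 mm before the fixture plate, within 0.25 rad. z: out of the plain face, up at first.
- cover_edge_a (a point): Middle of the flange's long side face at the cover plate's +x end (42 mm from the centre, half-way through the 6 mm flange, so 4 mm to +z of the centre); the side nearest the fixture plate at the start. Axes as the cover plate's.
- cover_edge_b (a point): Middle of the flange's long side face at the cover plate's -x end (42 mm from the centre, 4 mm to +z); the side nearest the robot at the start. Fingertips pressed on this side face with 10 to 20 N raise it by friction while the other side rests against the fixture plate's edge. Axes as the cover plate's.
- fixture: Black fixture plate fixed on the table: 220 (x) x 380 (y) x 15 mm high, its straight vertical front edge on its -x side, facing the robot within 0.25 rad. Origin: centre of its underside; x points from front edge to back, y along the edge, z up. A vise behind the stop rail starts 22 mm behind the origin, is 51 mm high above the table and reaches 162 mm to +y.
- front_edge (a point): Middle of the fixture plate's front upper edge, 15 mm above the table, 110 mm in front of the fixture's origin. Axes as the fixture's.
- stop_face (a point): Foot of the front face of the stop rail at its middle, on the fixture plate's top: 114 mm behind the front edge. The rail is a fixed steel bar 200 mm long (along y), 14 mm thick, 16 mm high above the fixture plate (two screw heads add 4 mm); its face is parallel to the front edge. Axes as the fixture's.
- standoff_tall: Bystander: upright orange aluminium standoff, 24 mm diameter, 50 mm high, on the fixture plate in front of one end of the rail. Origin: centre of its underside.
- standoff_short: Bystander: upright orange aluminium standoff, 24 mm diameter, 25 mm high, on the fixture plate in front of the other end of the rail. Origin: centre of its underside.
- valve_body: Bystander: upright steel turned valve body, 38 mm across, 75 mm high with a side boss reaching 21 mm out, on the table. Origin: centre of its underside.
- flange: Bystander: aluminium flange with hub, 64 mm diameter, 45 mm high, on the table. Origin: centre of its underside.
- square_block: Bystander: dark steel block 35 x 35 x 30 mm, on the table. Origin: centre of its underside.
- hex_key: Bystander: orange L-shaped hex key, 6 mm thick, 113 x 36 mm, flat on the table. Origin: near the middle of its long leg, on the table.

How it is judged:
On the way, in this order (a step that is already met when the one before it is completed fails the run):
1. the cover plate is tipped up on its edge (over about 70 degrees), its lower side still down against the fixture plate's front edge (angle between cover's own z axis and vertical between 1.2 and 2.2 rad and ((height (world z) of cover_edge_a below 0.024 m and x of cover_edge_a in the frame of front_edge between -0.035 and 0.01 m) or (height (world z) of cover_edge_b below 0.024 m and x of cover_edge_b in the frame of front_edge between -0.035 and 0.01 m))), for 0.05 s.
2. the cover plate lies upside down on the fixture plate (angle between cover's own z axis and vertical above 2.97 rad and x of cover_mid in the frame of front_edge above 0 m and contact force between cover and fixture above 0.2 N), for 0.1 s.
At the end, for the whole second after the job is handed in: The cover plate lies flat and still on the fixture plate, upside down (raised frame up), with a long side flush against the stop rail: gap at its middle under 4 mm, parallel within 4 degrees, its centre within 80 mm of the rail's middle (angle between cover's own z axis and vertical above 3.04 rad and x of cover_mid in the frame of stop_face between -0.046 and -0.038 m and y of cover_mid in the frame of stop_face between -0.08 and 0.08 m and z of cover_mid in the frame of stop_face between 0.004 and 0.01 m and angle between the x axis of cover and the x axis of fixture, either way round below 0.07 rad and linear speed of cover below 0.01 m/s); the robot touches nothing.
It fails at once if the cover plate is lifted clear (both long sides more than about 25 mm above where they would lie on the fixture plate) (height (world z) of each of cover_edge_a, cover_edge_b above 0.044 m).
It fails at once if another loose thing is moved more than 25 mm or knocked over (distance of any of standoff_tall, standoff_short, valve_body, flange, square_block, hex_key from where it was at the start of the episode above 0.025 m or angle between any of standoff_tall, standoff_short, valve_body, flange, square_block, hex_key's own z axis and vertical above 0.5 rad).
It also fails if it takes over 72 s, if anything falls off the work surface, if the arm or the gripper's body presses on something with over 40 N, if the wrist force passes 120 N, or if a joint passes its speed limit or range.

## Robot

A 6-joint arm with a two-finger parallel gripper is mounted at the origin on the work surface. World frame = base frame: x ahead of the robot, y to its left, z up, the work surface at z = 0. Lengths are in m, angles in rad, forces in N, time in s.
With the tool pointing down it reaches from about 0.3 to 0.875 m from the base axis. Payload 6.4 kg.
Tool frame: the origin (TCP) lies where the fingers leave the gripper's body, on its centre line; the fingertips stand 73 mm ahead of it and the grasp point (between the pads) lies 54 mm ahead of it; z points along the fingers, y is the line along which they close (so a half turn about z gives the same grasp; the last joint's range is limited). The gripper opens to 85 mm and grips with 20 to 120 N. Pads are 22 mm wide; open, the fingers measure 114 mm over their backs; the gripper's body (76 mm by 85 mm) begins 54 mm behind the grasp point. The pads swing forward as they close: fully open they stand 13 mm farther back than shut.
Start: joints at [1.133, 0.181, 1.607, -0, 1.354, -0.206], TCP at [0.132, 0.56, 0.304] pointing down, gripper open.
Joint ranges: [-2.99, 2.99], [-0.89, 2.07], [0.3, 2.58], [-1.14, 4.28], [0, 2.63], [-3.12, 3.12]. Speed limits (rad/s): [2.57, 2.57, 3.01, 3.14, 3.14, 3.14].

## Interface

Orientations are given as a unit quaternion [w, x, y, z].
In Python, from bench import ctrl gives the robot as it stands.
- The arm moves only by the tool carry_out, never from a script. Its argument "steps" is one flat list of numbers, 7 for each row, row after row: the shift along the tool's x, y, z in m, then the turn, a rotation vector about the tool's x, y, z in rad, then the opening, from 0 (shut) to 1 (fully open). In form: [dx, dy, dz, wx, wy, wz, claw, dx, dy, dz, wx, wy, wz, claw, ...]. A call has 1 to 20 rows; each row is the pose to reach, as a shift and turn from the pose commanded when the call began, along the tool's axes at that moment; what a row does not reach only later rows make up. A row lasts 1/10 s, in which the tool goes at most 50 mm and 8.59 degrees, less where a joint would pass 70% of its speed; a pose out of reach is approached as far as the arm can. A call with a gripper value outside its range is refused whole. The fingers move at their own pace and stop on an object; the grip force is fixed at half the most. Time passes only in rows, so rows that repeat a pose let the fingers close. It gives the time, the measured TCP pose, the force, the opening and the grip force at its end, in the units of the state.
- ctrl.get_obs(): the state, without advancing time (a new reading comes with each control period).
- ctrl.camera(name): name is "scene" or "top"; returns the picture (420x560x3 uint8, red, green, blue); there is no depth.
- ctrl.camera_params(name): a dict with "vertical_fov" (degrees; the focal length in pixels is half the picture's height over the tangent of half this angle, whatever the lens; pixels are square), "cx", "cy" (the principal point, pixels), "cam_to_world" (4x4, takes a point from camera to world coordinates). Camera axes: x right, y down, z forward; pixel columns grow to the right and rows downward; lengths in m; the calibration is good to about 2 mm. A picture is of the moment at which its call begins. camera_params takes no time and is no camera call.
- ctrl.hand_in(): hands the job in; it is judged then, once.
The state is a dict: "time_s": time; "q": joint angles; "dq": joint speeds; "joint_efforts": joint torques, N m; "eef_pos": TCP position; "eef_rot": TCP orientation; "wrist_force": force on the tool from outside, world axes, zero at the start; "torque": the same for the moment, N m; "opening": opening from 0.0 (shut) to 1.0 (fully open); "grasp_force": force on a finger pad.
Only numpy, scipy, OpenCV 4.12 (cv2) and the standard library are available. Lean on these libraries where they do the work, as an engineer would, in place of code of your own. Each camera call takes 0.05 s, during which the arm holds its last target. There are 200 camera calls.

## Working session

There is one attempt and no reset: what is moved stays moved. The work goes in short steps, Python scripts to look and compute and a tool call to move; the robot and the scene stay as the last step left them, time stands still between calls to the robot, and variables do not carry over. Pictures are saved under pics/ and viewed, at most 10 in all, crops included, and the job is handed in when it is done.

Besides the shell and the picture viewer there is one more tool, called as name(argument=value, ...) on one line, values as JSON. carry_out: Moves the arm, as the interface text tells. Its arguments: {"type":"object","properties":{"steps":{"type":"array"}},"required":["steps"]}

```bash
ls; mkdir -p pics; python3 - <<'E'
from bench import ctrl
import cv2,numpy as np
for n in ["scene","top"]:
    im=ctrl.camera(n); cv2.imwrite(f"pics/{n}0.png",cv2.resize(im[:,:,::-1],(800,600),interpolation=cv2.INTER_CUBIC)); np.save(f"pics/{n}0.npy",im)
    p=ctrl.camera_params(n); print(n,p)
o=ctrl.get_obs();print(o)
E
```

```text
pics
scene {'vertical_fov': 50.13211044639186, 'cx': 282.2236503705126, 'cy': 211.843274688175, 'cam_to_world': array([[ 0.8241731 ,  0.49219827, -0.28014205,  0.88790773],
       [ 0.56622221, -0.70613237,  0.42516996, -0.40508158],
       [ 0.01145055, -0.50903629, -0.86066889,  0.84948427],
       [ 0.        ,  0.        ,  0.        ,  1.        ]])}
top {'vertical_fov': 43.92794158257924, 'cx': 288.95425799393036, 'cy': 209.65928255458525, 'cam_to_world': array([[ 0.01586777, -0.99526237,  0.09592202,  0.50575035],
       [-0.99978802, -0.01705199, -0.01153845,  0.01519746],
       [ 0.01311944, -0.09571859, -0.99532197,  1.13497365],
       [ 0.        ,  0.        ,  0.        ,  1.        ]])}
{'time_s': 0.1, 'q': array([ 1.13272899e+00,  1.81476340e-01,  1.60792513e+00, -2.25705989e-05,
        1.35379938e+00, -2.06312128e-01]), 'dq': array([ 1.27038209e-03, -1.74359427e-03, -1.86136188e-03, -1.27352801e-03,
       -9.65493111e-04, -6.16052954e-06]), 'joint_efforts': array([ 1.33115850e-04, -4.45874906e+01, -3.52240205e+01, -2.82094807e-04,
        4.18416705e-03,  2.91146542e-06]), 'eef_pos': array([0.13189468, 0.55926543, 0.30306048]), 'eef_rot': array([-2.44161449e-04,  1.15615991e-01,  9.93293660e-01, -7.66211751e-04]), 'wrist_force': array([-0.06723156,  0.33058285,  0.69237663]), 'torque': array([-0.02109297,  0.01332196, -0.03384446]), 'grasp_force': 0.0, 'opening': 0.998114226957167}
```

View pics/scene0.png

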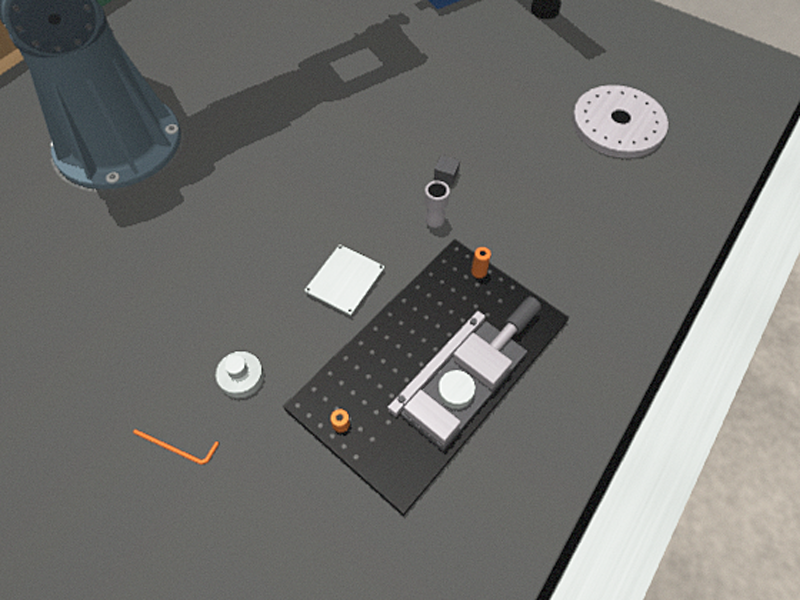

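View pics/top0.png

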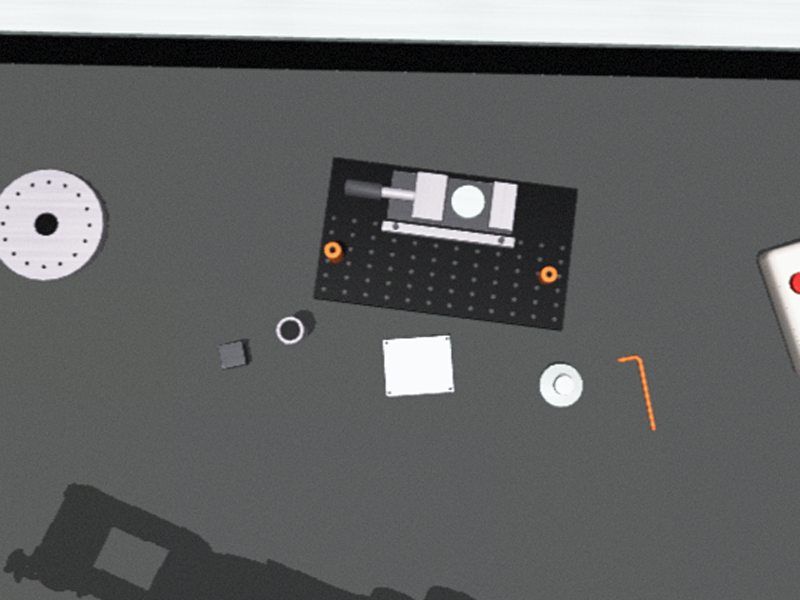

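The pictures show the cover plate as a white square at about (418,366) in the top view, with its corners near (383,339), (451,336), (453,392) and (386,396). The black fixture's corners are near (334,157), (577,188), (562,330) and (314,298), and the standoffs are at (333,251) and (548,274). The other bystanders are well off to the sides. Next I measure the edges.

```bash
cat > h.py <<'E'
import numpy as np, cv2
from bench import ctrl
def ray(name,px,z):
    p=ctrl.camera_params(name); T=p["cam_to_world"]; f=210/np.tan(np.radians(p["vertical_fov"]/2))
    px=np.atleast_2d(px).astype(float)
    d=np.c_[(px[:,0]-p["cx"])/f,(px[:,1]-p["cy"])/f,np.ones(len(px))]@T[:3,:3].T
    o=T[:3,3]; return (o+d*((z-o[2])/d[:,2])[:,None])[:,:2]
def proj(name,P):
    p=ctrl.camera_params(name); T=p["cam_to_world"]; f=210/np.tan(np.radians(p["vertical_fov"]/2))
    c=(np.atleast_2d(P)-T[:3,3])@T[:3,:3]; return c[:,:2]/c[:,2:]*f+[p["cx"],p["cy"]]
def rect(name,mask,z,seed):
    n,l,s,c=cv2.connectedComponentsWithStats(mask.astype(np.uint8))
    k=l[seed[1],seed[0]]
    cs,_=cv2.findContours((l==k).astype(np.uint8),cv2.RETR_EXTERNAL,cv2.CHAIN_APPROX_NONE)
    w=ray(name,max(cs,key=cv2.contourArea)[:,0],z).astype(np.float32)
    r=cv2.minAreaRect(w*1000); return r, cv2.boxPoints(r)
E
cat > m.py <<'E'
from h import *
for n,sc,sf in [("top",(293,256),(257,190)),("scene",(241,195),(260,260))]:
    im=np.load(f"pics/{n}0.npy"); g=cv2.cvtColor(im,cv2.COLOR_RGB2GRAY)
    print(n,"cover",g[sc[1],sc[0]],rect(n,g>150,0.014,sc))
    m=cv2.morphologyEx((g<62).astype(np.uint8),cv2.MORPH_CLOSE,np.ones((7,7)))
    print("fix seed",g[sf[1],sf[0]],"table",g[300,300]); 
    seedy=[(x,y) for y in range(sf[1]-5,sf[1]+5) for x in range(sf[0]-5,sf[0]+5) if m[y,x]][0]
    print("fix",rect(n,m,0.015,seedy))
s=.7
for lab,px,z in [("tall",(333,250),.05),("short",(548,274),.025),("valve",(290,329),.075),("flange",(561,386),.02),("railL",(382,230),.031),("railR",(514,246),.031),
   ("fixFL",(314,298),.015),("fixFR",(562,330),.015),("fixBL",(334,157),.015),("fixBR",(577,188),.015)]:
    print(lab,ray("top",np.array(px)*s,z).round(4))
E
python3 m.py
```

```text
top cover 251 (((514.686767578125, -6.728019714355469), (85.32316589355469, 101.75951385498047), 4.801304340362549), array([[467.91623 ,  40.4024  ],
       [476.43356 , -61.000034],
       [561.4573  , -53.85844 ],
       [552.93994 ,  47.543995]], dtype=float32))
fix seed 44 table 94
fix (((701.7674560546875, -47.32963562011719), (379.0470275878906, 221.5888671875), 83.54261016845703), array([[ 570.36127, -223.19034],
       [ 790.5444 , -248.11118],
       [ 833.17365,  128.53107],
       [ 612.99054,  153.4519 ]], dtype=float32))
scene cover 239 (((515.6253662109375, -7.337486267089844), (85.27337646484375, 101.56970977783203), 4.7553911209106445), array([[468.92526 ,  39.73789 ],
       [477.34558 , -61.48219 ],
       [562.32544 , -54.41286 ],
       [553.90515 ,  46.807217]], dtype=float32))
fix seed 65 table 105
fix (((705.5494995117188, -44.472747802734375), (392.7543029785156, 221.9893341064453), 83.59962463378906), array([[ 573.3554 , -227.25273],
       [ 793.9611 , -251.9991 ],
       [ 837.7436 ,  138.30724],
       [ 617.1379 ,  163.0536 ]], dtype=float32))
tall [[0.6815 0.1213]]
short [[ 0.6549 -0.2009]]
valve [[0.5628 0.177 ]]
flange [[ 0.4873 -0.2211]]
railL [[0.7164 0.0504]]
railR [[ 0.6956 -0.1485]]
fixFL [[0.6134 0.1514]]
fixFR [[ 0.5713 -0.2239]]
fixBL [[0.8319 0.127 ]]
fixBR [[ 0.7904 -0.2478]]
```

carry_out(steps=[-0.408,-0.478,0.05,0,0,-0.12,0.5,-0.408,-0.478,0.05,0,0,-0.12,0.5,-0.408,-0.478,0.05,0,0,-0.12,0.5,-0.408,-0.478,0.05,0,0,-0.12,0.5,-0.408,-0.478,0.05,0,0,-0.12,0.5,-0.408,-0.478,0.05,0,0,-0.12,0.5,-0.408,-0.478,0.05,0,0,-0.12,0.5,-0.408,-0.478,0.05,0,0,-0.12,0.5,-0.408,-0.478,0.05,0,0,-0.12,0.5,-0.408,-0.478,0.05,0,0,-0.12,0.5,-0.408,-0.478,0.05,0,0,-0.12,0.5,-0.408,-0.478,0.05,0,0,-0.12,0.5,-0.408,-0.478,0.05,0,0,-0.12,0.5,-0.408,-0.478,0.05,0,0,-0.12,0.5,-0.408,-0.478,0.14,0,0,-0.12,0.5,-0.408,-0.478,0.14,0,0,-0.12,0.5,-0.408,-0.478,0.19,0,0,-0.12,0.5,-0.408,-0.478,0.19,0,0,-0.12,0.5,-0.408,-0.478,0.19,0,0,-0.12,0.5,-0.408,-0.478,0.19,0,0,-0.12,0.5])

```text
time_s: 2.1
eef_pos: [0.4211, 0.0006, 0.1165]
eef_rot: [0.002, 0.056, 0.998, -0.0]
wrist_force: [0.4, 0.6, 0.9]
opening: 0.5
grasp_force: 0.0
```

carry_out(steps=[0,0,0.02,0,0,0,0.5,0,0,0.036,0,0,0,0.5,0,0,0.039,0,0,0,0.5,0,0,0.039,0,0,0,0.5])

```text
time_s: 2.5
eef_pos: [0.4207, 0.0005, 0.0768]
eef_rot: [0.002, 0.056, 0.998, -0.0]
wrist_force: [0.2, 0.3, 0.7]
opening: 0.498
grasp_force: 0.0
```

carry_out(steps=[0,0,0.001,0,0,0,0.5,0,0,0.002,0,0,0,0.5,0,0,0.003,0,0,0,0.5,0,0,0.004,0,0,0,0.5,0,0,0.004,0,0,0,0.5])

```text
time_s: 3.0
eef_pos: [0.4193, 0.0007, 0.0708]
eef_rot: [-0.0, 0.056, 0.998, 0.0]
wrist_force: [-0.4, -0.4, 0.9]
opening: 0.502
grasp_force: 0.0
```

carry_out(steps=[0,0,0.001,0,0,0,0.5,0,0,0.002,0,0,0,0.5,0,0,0.002,0,0,0,0.5])

```text
time_s: 3.3
eef_pos: [0.4195, 0.0007, 0.0706]
eef_rot: [-0.001, 0.056, 0.998, 0.0]
wrist_force: [-11.3, 1.5, 32.1]
opening: 0.501
grasp_force: 16.2
```

carry_out(steps=[0,0,-0.006,0,0,0,0.5,-0.01,0,-0.006,0,0,0,0.5,-0.02,0,-0.006,0,0,0,0.5,-0.026,0,-0.006,0,0,0,0.5,-0.031,0,-0.006,0,0,0,0.5,-0.036,0,-0.006,0,0,0,0.5,-0.041,0,-0.006,0,0,0,0.5,-0.046,0,-0.006,0,0,0,0.5,-0.05,0,-0.006,0,0,0,0.5,-0.054,0,-0.006,0,0,0,0.5,-0.058,0,-0.006,0,0,0,0.5,-0.062,0,-0.006,0,0,0,0.5,-0.066,0,-0.006,0,0,0,0.5,-0.069,0,-0.006,0,0,0,0.5,-0.072,0,-0.006,0,0,0,0.5,-0.073,0,-0.006,0,0,0,0.5,-0.073,0,-0.006,0,0,0,0.5])

```text
time_s: 5.0
eef_pos: [0.4922, -0.0075, 0.075]
eef_rot: [0.0, 0.056, 0.998, -0.0]
wrist_force: [-0.1, -0.5, -0.0]
opening: 0.497
grasp_force: 0.1
```

```bash
python3 - <<'E'
from h import *
o=ctrl.get_obs(); print(o["wrist_force"],o["eef_pos"],o["torque"])
a=ctrl.camera("scene"); b=ctrl.camera("top")
A=cv2.resize(a[120:290,160:360,::-1],(590,500),interpolation=cv2.INTER_CUBIC)
cv2.imwrite("pics/s1.png",A); np.save("pics/top1.npy",b)
E
```

```text
[-0.14733517 -0.51333928 -0.0352803 ] [ 0.49221989 -0.00754823  0.07498168] [-0.02243817  0.03293886  0.05121845]
```

View pics/s1.png

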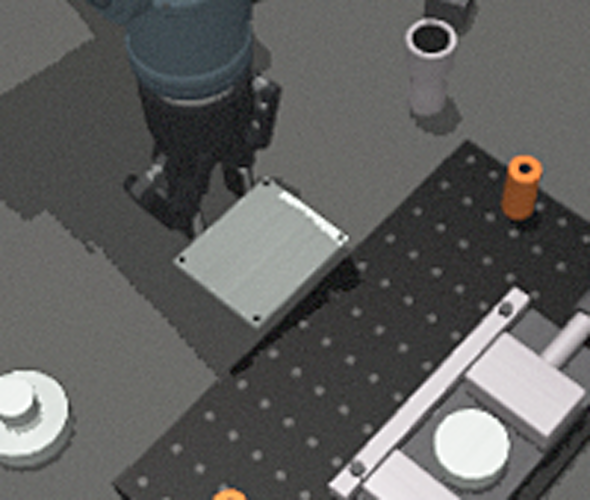

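The plate is lined up with the fixture edge, with the fingers behind it. Its front side runs from (255,325) to (345,240), and a few mm of gap remain.

carry_out(steps=[-0.0015,0,0,0,0,0,0.5,-0.003,0,0,0,0,0,0.5,-0.0045,0,0,0,0,0,0.5,-0.006,0,0,0,0,0,0.5,-0.006,0,0,0,0,0,0.5])

```text
time_s: 5.6
eef_pos: [0.4983, -0.0082, 0.0749]
eef_rot: [0.0, 0.056, 0.998, -0.0]
wrist_force: [0.1, 0.6, -0.5]
opening: 0.5
grasp_force: 0.2
```

carry_out(steps=[-0.0005,0,0,0,0,0,0.5,-0.001,0,0,0,0,0,0.5,-0.001,0,0,0,0,0,0.5])

```text
time_s: 5.9
eef_pos: [0.4988, -0.0082, 0.0749]
eef_rot: [-0.0, 0.056, 0.998, 0.0]
wrist_force: [-1.6, -0.0, 0.7]
opening: 0.499
grasp_force: 1.0
```

carry_out(steps=[-0.0005,0,0,0,0,0,0.5,-0.001,0,0,0,0,0,0.5,-0.001,0,0,0,0,0,0.5,-0.001,0,0,0,0,0,0.5])

```text
time_s: 6.3
eef_pos: [0.5001, -0.0084, 0.0749]
eef_rot: [0.0, 0.056, 0.998, -0.0]
wrist_force: [-0.9, 0.2, -0.1]
opening: 0.502
grasp_force: 0.3
```

carry_out(steps=[-0.0005,0,0,0,0,0,0.5,-0.001,0,0,0,0,0,0.5,-0.0015,0,0,0,0,0,0.5,-0.0015,0,0,0,0,0,0.5])

```text
time_s: 6.7
eef_pos: [0.5015, -0.0086, 0.0749]
eef_rot: [0.0, 0.056, 0.998, -0.0]
wrist_force: [-1.2, 0.5, 0.4]
opening: 0.503
grasp_force: 0.5
```

carry_out(steps=[-0.0005,0,0,0,0,0,0.5,-0.001,0,0,0,0,0,0.5,-0.0015,0,0,0,0,0,0.5,-0.002,0,0,0,0,0,0.5,-0.002,0,0,0,0,0,0.5])

```text
time_s: 7.2
eef_pos: [0.5019, -0.0085, 0.0746]
eef_rot: [-0.002, 0.056, 0.998, 0.0]
wrist_force: [-7.4, 0.0, 6.4]
opening: 0.501
grasp_force: 3.9
```

carry_out(steps=[-0.001,0,0,0,0,0,0.5,-0.0015,0,0,0,0,0,0.5,-0.0015,0,-0.001,0,0,0,0.5,-0.0015,0,-0.002,0,0,0,0.5,-0.0015,0,-0.004,0,0,0,0.5,-0.0015,0,-0.006,0,0,0,0.5,-0.0015,0,-0.006,0,0,0,0.5])

```text
time_s: 7.9
eef_pos: [0.5021, -0.0084, 0.0796]
eef_rot: [-0.003, 0.056, 0.998, 0.0]
wrist_force: [-8.0, 0.3, -1.1]
opening: 0.498
grasp_force: 3.9
```

carry_out(steps=[-0.0005,0,-0.002,0,0,0,0.5,-0.0007,0,-0.004,0,0,0,0.5,-0.001,0,-0.006,0,0,0,0.5,-0.001,0,-0.008,0,0,0,0.5,-0.0012,0,-0.01,0,0,0,0.5,-0.0012,0,-0.01,0,0,0,0.5])

```text
time_s: 8.5
eef_pos: [0.503, -0.0084, 0.0894]
eef_rot: [-0.004, 0.056, 0.998, 0.0]
wrist_force: [-9.6, -0.5, 0.3]
opening: 0.501
grasp_force: 4.6
```

```bash
python3 - <<'E'
from h import *
o=ctrl.get_obs(); print(o["wrist_force"],o["eef_pos"],o["torque"])
a=ctrl.camera("scene")
A=cv2.resize(a[150:280,180:340,::-1],(640,520),interpolation=cv2.INTER_CUBIC)
cv2.imwrite("pics/s2.png",A)
E
```

```text
[-9.55717168 -0.50326227  0.26874393] [ 0.50296562 -0.00843417  0.08944966] [-0.01341145  1.52411024 -0.07553055]
```

View pics/s2.png

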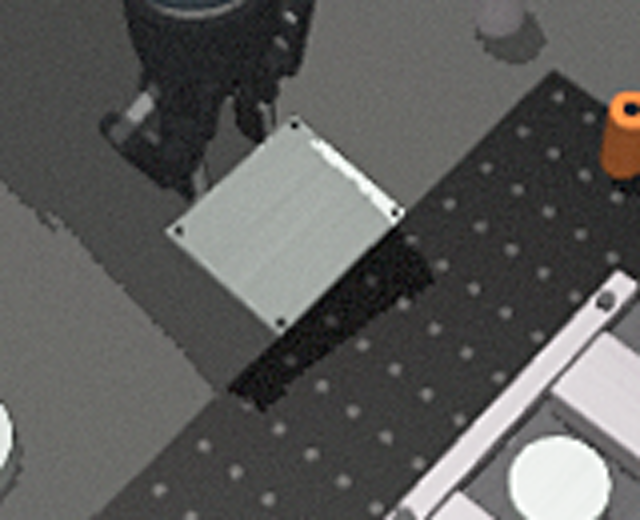

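```bash
cat >> h.py <<'E'
ex=np.array([.9937,-.1124]); ey=np.array([.1124,.9937]); F0=np.array([.5917,-.0349])
def w(xf,yf,z): return np.r_[F0+xf*ex+yf*ey,z]
E
python3 - <<'E'
from h import *
px=np.array([[297,112],[166,229],[407,212],[278,333]])/4+[180,150]
print(px)
# a edge at given z
for z in (.005,.01,.014): 
    p=ray("scene",px[2:],z)-F0; print("a",z,(p@ex).round(4),(p@ey).round(4))
for z in (.014,.02,.025,.03,.035):
    p=ray("scene",px[:2],z)-F0; print("b",z,(p@ex).round(4),(p@ey).round(4))
E
```

```text
[[254.25 178.  ]
 [221.5  207.25]
 [281.75 203.  ]
 [249.5  233.25]]
a 0.005 [ 0.0002 -0.0017] [ 0.0656 -0.0367]
a 0.01 [0.0022 0.0003] [ 0.0632 -0.0385]
a 0.014 [0.0038 0.0019] [ 0.0613 -0.0399]
b 0.014 [-0.0864 -0.0873] [ 0.0704 -0.0333]
b 0.02 [-0.0834 -0.0842] [ 0.0675 -0.0355]
b 0.025 [-0.0809 -0.0817] [ 0.0651 -0.0373]
b 0.03 [-0.0783 -0.0792] [ 0.0626 -0.0391]
b 0.035 [-0.0758 -0.0766] [ 0.0602 -0.0409]
```

carry_out(steps=[-0.0006,0,-0.003,0,0,0,0.5,-0.0012,0,-0.006,0,0,0,0.5,-0.0018,0,-0.0085,0,0,0,0.5,-0.0026,0,-0.011,0,0,0,0.5,-0.0038,0,-0.014,0,0,0,0.5,-0.005,0,-0.017,0,0,0,0.5,-0.0065,0,-0.02,0,0,0,0.5,-0.008,0,-0.0225,0,0,0,0.5,-0.008,0,-0.0225,0,0,0,0.5])

```text
time_s: 9.45
eef_pos: [0.5094, -0.0091, 0.1117]
eef_rot: [-0.006, 0.056, 0.998, 0.001]
wrist_force: [-15.5, 0.8, 6.7]
opening: 0.499
grasp_force: 8.0
```

carry_out(steps=[-0.0008,0,-0.003,0,0,0,0.5,-0.002,0,-0.0055,0,0,0,0.5,-0.004,0,-0.008,0,0,0,0.5,-0.006,0,-0.0115,0,0,0,0.5,-0.0085,0,-0.014,0,0,0,0.5,-0.011,0,-0.017,0,0,0,0.5,-0.0135,0,-0.02,0,0,0,0.5,-0.0155,0,-0.022,0,0,0,0.5,-0.0155,0,-0.022,0,0,0,0.5])

```text
time_s: 10.35
eef_pos: [0.5304, -0.0119, 0.136]
eef_rot: [0.001, 0.056, 0.998, -0.0]
wrist_force: [-0.5, 0.0, 0.3]
opening: 0.498
grasp_force: 0.0
```

```bash
python3 - <<'E'
from h import *
o=ctrl.get_obs(); print(o["wrist_force"],o["eef_pos"],o["torque"])
a=ctrl.camera("scene")
A=cv2.resize(a[130:280,180:340,::-1],(640,600),interpolation=cv2.INTER_CUBIC)
cv2.imwrite("pics/s3.png",A)
E
```

```text
[-0.50325887  0.00528692  0.32267707] [ 0.53035657 -0.01187917  0.13603071] [-0.03719405  0.0274493   0.02894474]
```

View pics/s3.png

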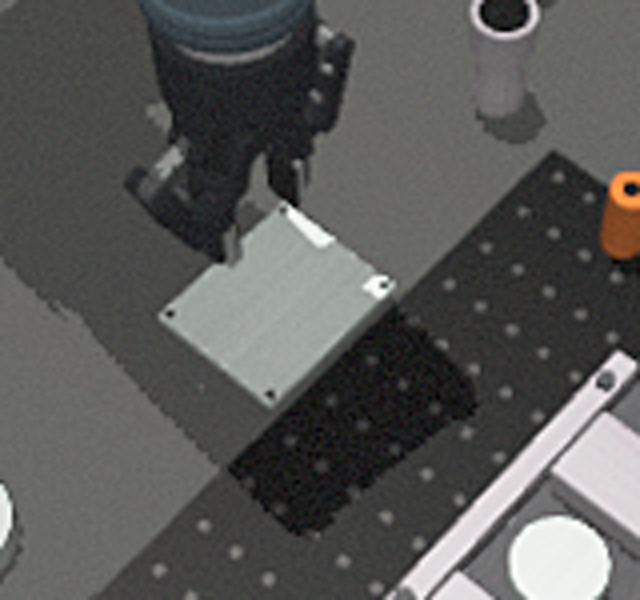

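The plate has slipped back flat, and the fingers are now above its rear side. Its corners in the crop are near (397,285), (270,407), (283,203) and (160,315). I'll locate it and start again with the fingertips tilted forward under the flange.

```bash
python3 - <<'E'
from h import *
px=np.array([[284,200],[158,316],[398,285],[269,409]])/4+[180,130]
for z in (.014,.02): 
    p=ray("scene",px,z)-F0; print(z,(p@ex).round(4),(p@ey).round(4))
p=ctrl.get_obs()["eef_pos"][:2]-F0; print(p@ex,p@ey)
E
```

```text
0.014 [-0.0882 -0.0874 -0.0028 -0.0032] [ 0.0615 -0.0393  0.0614 -0.0412]
0.02 [-0.0852 -0.0844 -0.0004 -0.0008] [ 0.0587 -0.0414  0.0586 -0.0434]
-0.06396385264073447 0.016000267106744362
```

```bash
cat > plan.py <<'E'
from h import *
L,H,E=.0706,.011,.0028
def tcp(cx,cz,f): return np.array([cx-L*np.sin(f)-H*np.cos(f), cz+L*np.cos(f)-H*np.sin(f)])
def b(t):
    c,s=np.cos(t),np.sin(t)
    return np.array([E-.084*c-.006*s, .075*s+.008*c if t<.726 else .084*s])
def pose(td,pen):
    t=np.radians(td); f=np.interp(td,[0,10,20,30,50,60,70,80,90],[.15,.2,.35,.45,.45,.4,.3,.15,.05])
    s=np.interp(td,[0,15,45,90],[.0035,.0035,.008,.012])   # contact distance above the corner
    x,z=b(t); c=np.array([x+s*np.sin(f)+pen, z-s*np.cos(f)])
    return np.r_[tcp(*c,f),f]
def rows(cmd,poses):
    f0=cmd[2]; X=np.array([-np.cos(f0),-np.sin(f0)]); Z=np.array([np.sin(f0),-np.cos(f0)])
    for p in poses:
        d=p[:2]-cmd[:2]; print([round(float(d@X),4),0,round(float(d@Z),4),0,round(float(f0-p[2]),3),0,.5], p.round(4))
E
echo ok
```

```text
ok
```

carry_out(steps=[0,0,-0.02,0,0,0,0.5,0.03,-0.005,-0.02,0,0,0,0.5,0.0624,-0.005,-0.01,0,-0.1,0,0.5,0.0624,-0.005,0.02,0,-0.15,0,0.5,0.0624,-0.005,0.05,0,-0.15,0,0.5,0.0624,-0.005,0.0633,0,-0.15,0,0.5,0.0624,-0.005,0.0633,0,-0.15,0,0.5,0.0624,-0.005,0.0633,0,-0.15,0,0.5])

```text
time_s: 11.2
eef_pos: [0.4666, -0.0096, 0.0718]
eef_rot: [0.075, 0.056, 0.996, -0.004]
wrist_force: [-0.6, -1.1, -0.0]
opening: 0.498
grasp_force: 0.0
```

```bash
python3 - <<'E'
from plan import *
o=ctrl.get_obs(); p=o["eef_pos"]; d=p[:2]-F0
from scipy.spatial.transform import Rotation as R
q=o["eef_rot"]; M=R.from_quat([q[1],q[2],q[3],q[0]]).as_matrix()
f=np.arctan2(M[:2,2]@ex,-M[2,2]); print(d@ex,d@ey,p[2],f,o["wrist_force"])
cur=np.array([d@ex,p[2],f])
rows(cur,[pose(0,-.004),pose(0,-.001),pose(0,.001),pose(0,.002)])
E
```

```text
-0.12719047793848387 0.011067290992455184 0.0718410331224448 0.14945756465619756 [-0.55434864 -1.11776086 -0.0284491 ]
[-0.021, 0, 0.0023, 0, -0.001, 0, 0.5] [-0.1061  0.0727  0.15  ]
[-0.0239, 0, 0.0027, 0, -0.001, 0, 0.5] [-0.1031  0.0727  0.15  ]
[-0.0259, 0, 0.003, 0, -0.001, 0, 0.5] [-0.1011  0.0727  0.15  ]
[-0.0269, 0, 0.0032, 0, -0.001, 0, 0.5] [-0.1001  0.0727  0.15  ]
```

carry_out(steps=[-0.004,0,0.0005,0,0,0,0.5,-0.008,0,0.001,0,0,0,0.5,-0.012,0,0.0013,0,0,0,0.5,-0.015,0,0.0017,0,0,0,0.5,-0.018,0,0.002,0,0,0,0.5,-0.021,0,0.0023,0,0,0,0.5,-0.0225,0,0.0025,0,0,0,0.5,-0.024,0,0.0027,0,0,0,0.5,-0.0255,0,0.003,0,0,0,0.5,-0.0265,0,0.0031,0,0,0,0.5,-0.0265,0,0.0031,0,0,0,0.5])

```text
time_s: 12.3
eef_pos: [0.4919, -0.0123, 0.0724]
eef_rot: [0.073, 0.056, 0.996, -0.004]
wrist_force: [-6.2, -0.0, 3.1]
opening: 0.5
grasp_force: 2.9
```

```bash
python3 - <<'E'
from plan import *
cmd=np.array([-.1005,.0727,.1495])
P=[pose(0,.0028)]+[pose(t,.0028) for t in (1,2.5,4,6,8,10,12.5,15)]
rows(cmd,P)
E
```

```text
[-0.0012, 0, 0.0002, 0, -0.001, 0, 0.5] [-0.0993  0.0727  0.15  ]
[-0.001, 0, -0.0011, 0, -0.006, 0, 0.5] [-0.0997  0.0739  0.155 ]
[-0.0007, 0, -0.0029, 0, -0.013, 0, 0.5] [-0.1003  0.0757  0.1625]
[-0.0004, 0, -0.0048, 0, -0.021, 0, 0.5] [-0.1008  0.0775  0.17  ]
[-0.0002, 0, -0.0072, 0, -0.03, 0, 0.5] [-0.1014  0.0798  0.18  ]
[-0.0, 0, -0.0096, 0, -0.041, 0, 0.5] [-0.1019  0.0822  0.19  ]
[0.0, 0, -0.0119, 0, -0.051, 0, 0.5] [-0.1023  0.0845  0.2   ]
[0.0016, 0, -0.0144, 0, -0.088, 0, 0.5] [-0.1042  0.0867  0.2375]
[0.003, 0, -0.0167, 0, -0.126, 0, 0.5] [-0.1059  0.0887  0.275 ]
```

carry_out(steps=[-0.0012,0,0.0002,0,-0.001,0,0.5,-0.001,0,-0.0011,0,-0.006,0,0.5,-0.0007,0,-0.0029,0,-0.013,0,0.5,-0.0004,0,-0.0048,0,-0.021,0,0.5,-0.0002,0,-0.0072,0,-0.03,0,0.5,0,0,-0.0096,0,-0.041,0,0.5,0,0,-0.0119,0,-0.051,0,0.5,0.0016,0,-0.0144,0,-0.088,0,0.5,0.003,0,-0.0167,0,-0.126,0,0.5,0.003,0,-0.0167,0,-0.126,0,0.5])

```text
time_s: 13.3
eef_pos: [0.4856, -0.0114, 0.088]
eef_rot: [0.136, 0.055, 0.989, -0.007]
wrist_force: [-6.7, 2.9, 1.1]
opening: 0.505
grasp_force: 3.6
```

```bash
cat >> plan.py <<'E'
from scipy.spatial.transform import Rotation as R
def state():
    o=ctrl.get_obs(); p=o["eef_pos"]; d=p[:2]-F0; q=o["eef_rot"]
    M=R.from_quat([q[1],q[2],q[3],q[0]]).as_matrix(); f=np.arctan2(M[:2,2]@ex,-M[2,2])
    x,z=d@ex,p[2]
    cor=np.array([x+L*np.sin(f)+H*np.cos(f), z-L*np.cos(f)+H*np.sin(f)])
    print("tcp",round(x,4),round(d@ey,4),round(z,4),"phi",round(f,3),"corner",cor.round(4),"F",o["wrist_force"].round(1),"t",o["time_s"])
    return np.array([x,z,f])
E
python3 - <<'E'
from plan import *
state()
a=ctrl.camera("scene"); 
cv2.imwrite("pics/s4.png",cv2.resize(a[130:280,180:340,::-1],(640,600),interpolation=cv2.INTER_CUBIC))
rows(pose(15,.0028),[pose(t,.0025) for t in (17.5,20,22.5,25,27.5,30,32.5,35)])
E
```

```text
tcp -0.108 0.0115 0.088 phi 0.273 corner [-0.0784  0.0229] F [-6.7  2.9  1.1] t 13.3
[0.0012, 0, -0.002, 0, -0.037, 0, 0.5] [-0.1076  0.0903  0.3125]
[0.002, 0, -0.0037, 0, -0.075, 0, 0.5] [-0.1088  0.0917  0.35  ]
[0.0017, 0, -0.0054, 0, -0.1, 0, 0.5] [-0.109   0.0935  0.375 ]
[0.0013, 0, -0.007, 0, -0.125, 0, 0.5] [-0.109   0.0951  0.4   ]
[0.0007, 0, -0.0084, 0, -0.15, 0, 0.5] [-0.1089  0.0966  0.425 ]
[0.0, 0, -0.0097, 0, -0.175, 0, 0.5] [-0.1086  0.098   0.45  ]
[-0.0024, 0, -0.0114, 0, -0.175, 0, 0.5] [-0.1067  0.1003  0.45  ]
[-0.0049, 0, -0.0129, 0, -0.175, 0, 0.5] [-0.1047  0.1025  0.45  ]
```

View pics/s4.png

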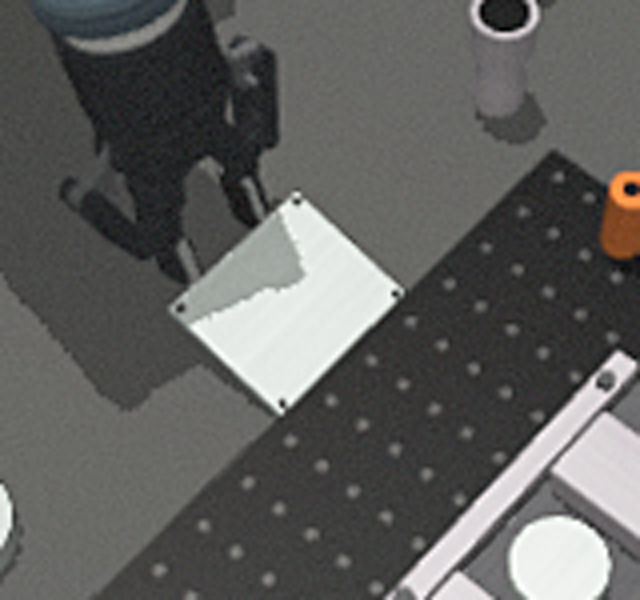

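The plate is tilted and resting against the fixture edge. Its rear corners are near (298,192) and (167,305), and its front corners near (404,291) and (280,414).

```bash
python3 - <<'E'
from h import *
px=np.array([[298,190],[166,306],[405,291],[280,415]])/4+[180,130]
for z in (.010,.014,.03,.035,.04): 
    p=ray("scene",px,z)-F0; print(z,(p@ex).round(4),(p@ey).round(4))
E
```

```text
0.01 [-0.089  -0.0907  0.001   0.0019] [ 0.0737 -0.0305  0.063  -0.0386]
0.014 [-0.0869 -0.0886  0.0026  0.0035] [ 0.0718 -0.032   0.0611 -0.04  ]
0.03 [-0.0788 -0.0805  0.009   0.0099] [ 0.064  -0.0378  0.0535 -0.0457]
0.035 [-0.0763 -0.078   0.011   0.0119] [ 0.0616 -0.0396  0.0511 -0.0474]
0.04 [-0.0738 -0.0754  0.013   0.0139] [ 0.0591 -0.0414  0.0488 -0.0492]
```

carry_out(steps=[0.0012,0,-0.002,0,-0.037,0,0.5,0.002,0,-0.0037,0,-0.075,0,0.5,0.0017,0,-0.0054,0,-0.1,0,0.5,0.0013,0,-0.007,0,-0.125,0,0.5,0.0007,0,-0.0084,0,-0.15,0,0.5,0,0,-0.0097,0,-0.175,0,0.5,-0.0024,0,-0.0114,0,-0.175,0,0.5,-0.0049,0,-0.0129,0,-0.175,0,0.5])

```text
time_s: 14.15
eef_pos: [0.4897, -0.0124, 0.1033]
eef_rot: [0.223, 0.055, 0.973, -0.013]
wrist_force: [-2.1, 0.7, -0.2]
opening: 0.501
grasp_force: 0.7
```

```bash
python3 - <<'E'
from plan import *
state(); print(b(np.radians(35)))
rows(pose(35,.0025),[pose(t,.0025) for t in (37.5,40,42.5,45,47.5,50,52.5,55)])
E
```

```text
tcp -0.1039 0.0109 0.1033 phi 0.451 corner [-0.0632  0.0446] F [-2.1  0.7 -0.2] t 14.15
[-0.06945023  0.04957145]
[-0.0028, 0, -0.001, 0, 0.0, 0, 0.5] [-0.1026  0.1046  0.45  ]
[-0.0057, 0, -0.0018, 0, 0.0, 0, 0.5] [-0.1004  0.1066  0.45  ]
[-0.0088, 0, -0.0026, 0, 0.0, 0, 0.5] [-0.098   0.1087  0.45  ]
[-0.012, 0, -0.0036, 0, 0.0, 0, 0.5] [-0.0955  0.111   0.45  ]
[-0.0154, 0, -0.0046, 0, 0.0, 0, 0.5] [-0.0929  0.1133  0.45  ]
[-0.0187, 0, -0.0054, 0, 0.0, 0, 0.5] [-0.0902  0.1155  0.45  ]
[-0.0229, 0, -0.0062, 0, 0.013, 0, 0.5] [-0.0868  0.1181  0.4375]
[-0.0272, 0, -0.0069, 0, 0.025, 0, 0.5] [-0.0833  0.1205  0.425 ]
```

carry_out(steps=[-0.0028,0,-0.001,0,0,0,0.5,-0.0057,0,-0.0018,0,0,0,0.5,-0.0088,0,-0.0026,0,0,0,0.5,-0.012,0,-0.0036,0,0,0,0.5,-0.0154,0,-0.0046,0,0,0,0.5,-0.0187,0,-0.0054,0,0,0,0.5,-0.0187,0,-0.0054,0,0,0,0.5])

```text
time_s: 14.85
eef_pos: [0.5038, -0.0138, 0.1162]
eef_rot: [0.223, 0.054, 0.973, -0.013]
wrist_force: [-5.0, 1.1, 3.3]
opening: 0.493
grasp_force: 3.1
```

```bash
python3 - <<'E'
from plan import *
state(); print(b(np.radians(50)))
a=ctrl.camera("scene"); 
cv2.imwrite("pics/s5.png",cv2.resize(a[130:280,180:340,::-1],(640,600),interpolation=cv2.INTER_CUBIC))
rows(pose(50,.0025),[pose(t,.0025) for t in (52.5,55,57.5,60,62.5,65,67.5,70,72,74)])
E
```

```text
tcp -0.0897 0.0111 0.1162 phi 0.451 corner [-0.049   0.0575] F [-5.   1.1  3.3] t 14.85
[-0.05579043  0.06434773]
[-0.0042, 0, -0.0008, 0, 0.013, 0, 0.5] [-0.0868  0.1181  0.4375]
[-0.0084, 0, -0.0014, 0, 0.025, 0, 0.5] [-0.0833  0.1205  0.425 ]
[-0.0127, 0, -0.0019, 0, 0.037, 0, 0.5] [-0.0796  0.1228  0.4125]
[-0.017, 0, -0.0022, 0, 0.05, 0, 0.5] [-0.0759  0.1249  0.4   ]
[-0.0221, 0, -0.0024, 0, 0.075, 0, 0.5] [-0.0714  0.1273  0.375 ]
[-0.0271, 0, -0.0024, 0, 0.1, 0, 0.5] [-0.0668  0.1295  0.35  ]
[-0.0322, 0, -0.0022, 0, 0.125, 0, 0.5] [-0.0622  0.1315  0.325 ]
[-0.0373, 0, -0.0018, 0, 0.15, 0, 0.5] [-0.0574  0.1334  0.3   ]
[-0.042, 0, -0.0013, 0, 0.18, 0, 0.5] [-0.053  0.135  0.27 ]
[-0.0466, 0, -0.0007, 0, 0.21, 0, 0.5] [-0.0486  0.1364  0.24  ]
```

View pics/s5.png

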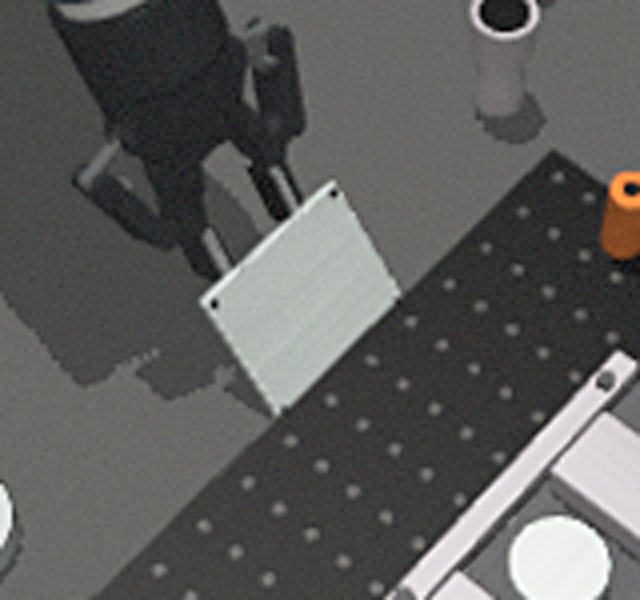

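The plate is now tilted about 50°. Its upper side runs from (333,182) to (203,300), and its lower side is on the fixture edge, from (400,295) to (280,412).

carry_out(steps=[-0.0042,0,-0.0008,0,0.013,0,0.5,-0.0084,0,-0.0014,0,0.025,0,0.5,-0.0127,0,-0.0019,0,0.037,0,0.5,-0.017,0,-0.0022,0,0.05,0,0.5,-0.0221,0,-0.0024,0,0.075,0,0.5,-0.0271,0,-0.0024,0,0.1,0,0.5,-0.0322,0,-0.0022,0,0.125,0,0.5,-0.0373,0,-0.0018,0,0.15,0,0.5,-0.042,0,-0.0013,0,0.18,0,0.5,-0.0466,0,-0.0007,0,0.21,0,0.5,-0.0466,0,-0.0007,0,0.21,0,0.5])

```text
time_s: 16.0
eef_pos: [0.5479, -0.0189, 0.1396]
eef_rot: [0.123, 0.055, 0.991, -0.007]
wrist_force: [-4.5, 1.4, 14.9]
opening: 0.498
grasp_force: 8.0
```

```bash
python3 - <<'E'
from plan import *
state(); print(b(np.radians(74)))
a=ctrl.camera("scene"); 
cv2.imwrite("pics/s6.png",cv2.resize(a[130:280,180:340,::-1],(640,600),interpolation=cv2.INTER_CUBIC))
rows(pose(74,.0025),[pose(t,.0025) for t in (76,78,80,82,84,86,88,90)])
E
```

```text
tcp -0.0453 0.011 0.1396 phi 0.247 corner [-0.0174  0.0738] F [-4.5  1.4 14.9] t 16.0
[-0.02612111  0.08074598]
[-0.0047, 0, -0.0002, 0, 0.03, 0, 0.5] [-0.0441  0.1377  0.21  ]
[-0.0094, 0, -0.0002, 0, 0.06, 0, 0.5] [-0.0395  0.1389  0.18  ]
[-0.014, 0, -0.0001, 0, 0.09, 0, 0.5] [-0.035   0.1399  0.15  ]
[-0.0181, 0, 0.0002, 0, 0.11, 0, 0.5] [-0.0309  0.1406  0.13  ]
[-0.0222, 0, 0.0006, 0, 0.13, 0, 0.5] [-0.0269  0.1411  0.11  ]
[-0.0262, 0, 0.0012, 0, 0.15, 0, 0.5] [-0.0228  0.1415  0.09  ]
[-0.0303, 0, 0.0019, 0, 0.17, 0, 0.5] [-0.0187  0.1418  0.07  ]
[-0.0343, 0, 0.0027, 0, 0.19, 0, 0.5] [-0.0146  0.142   0.05  ]
```

View pics/s6.png

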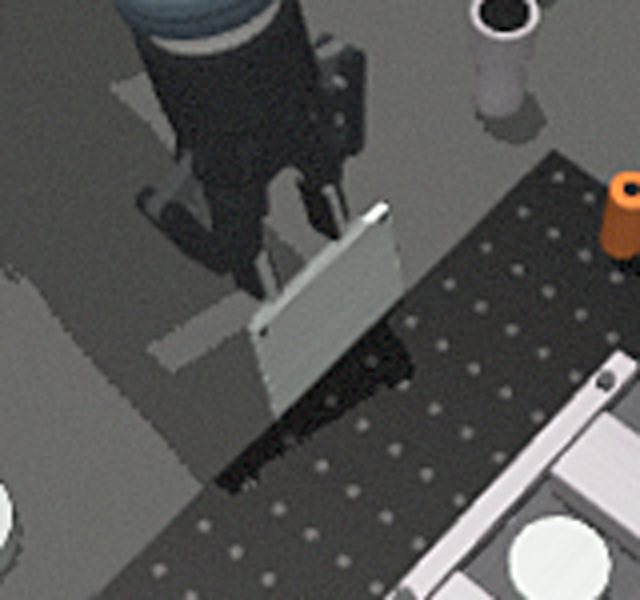

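The plate is now at about 74° on the edge. Its top runs from (383,205) to (255,330), and its lower side is still down against the fixture. The fingertips are pressing on the frame's ledge, so I raise them 4 mm and go on.

carry_out(steps=[0,0,-0.002,0,0,0,0.5,0,0,-0.004,0,0,0,0.5,-0.0047,0,-0.0042,0,0.03,0,0.5,-0.0094,0,-0.0042,0,0.06,0,0.5,-0.014,0,-0.0041,0,0.09,0,0.5,-0.0181,0,-0.004,0,0.11,0,0.5,-0.0222,0,-0.0035,0,0.13,0,0.5,-0.0222,0,-0.0035,0,0.13,0,0.5])

```text
time_s: 16.85
eef_pos: [0.5662, -0.021, 0.1456]
eef_rot: [0.056, 0.056, 0.997, -0.003]
wrist_force: [0.3, -0.5, -1.1]
opening: 0.501
grasp_force: 0.0
```

```bash
python3 - <<'E'
from plan import *
state(); print(b(np.radians(84)))
E
```

```text
tcp -0.0269 0.011 0.1456 phi 0.111 corner [-0.0081  0.0766] F [ 0.3 -0.5 -1.1] t 16.85
[-0.01194752  0.08353984]
```

carry_out(steps=[-0.003,0,0,0,0,0,0.5,-0.006,0,0,0,0,0,0.5,-0.01,0,0,0,0,0,0.5,-0.014,0,0,0,0,0,0.5,-0.018,0,0,0,0,0,0.5,-0.022,0,0,0,0,0,0.5,-0.026,0,0,0,0,0,0.5,-0.03,0,0,0,0,0,0.5,-0.034,0,0,0,0,0,0.5,-0.038,0,0,0,0,0,0.5,-0.038,0,0,0,0,0,0.5,-0.038,0,0,0,0,0,0.5])

```text
time_s: 18.05
eef_pos: [0.6029, -0.0249, 0.1496]
eef_rot: [0.055, 0.056, 0.997, -0.003]
wrist_force: [-0.1, -0.4, -0.5]
opening: 0.505
grasp_force: 0.0
```

```bash
python3 - <<'E'
from plan import *
state()
a=ctrl.camera("scene"); np.save("pics/s7.npy",a)
cv2.imwrite("pics/s7.png",cv2.resize(a[130:290,180:370,::-1],(713,600),interpolation=cv2.INTER_CUBIC))
E
```

```text
tcp 0.01 0.0112 0.1496 phi 0.111 corner [0.0288 0.0806] F [-0.1 -0.4 -0.5] t 18.05
```

View pics/s7.png

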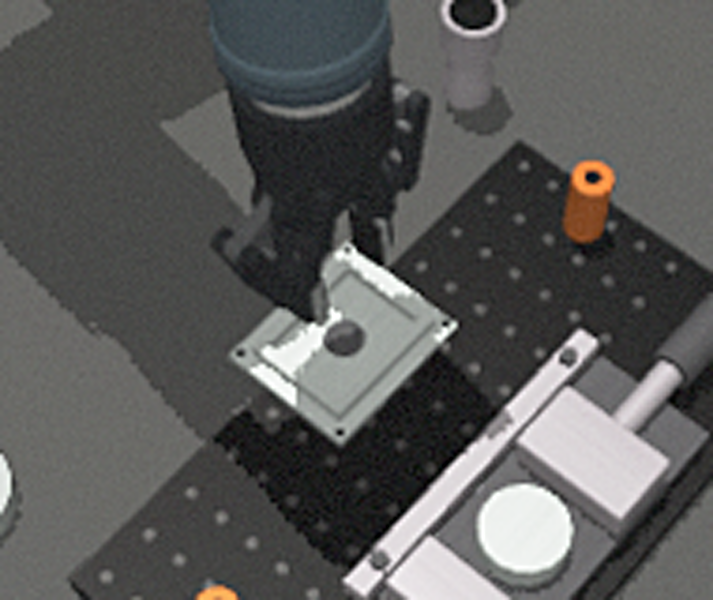

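The plate has tipped over and lies frame up on the fixture. Its corners in the crop are near (347,247), (235,355), (456,326) and (340,443). I measure its position.

```bash
python3 - <<'E'
from plan import *
px=np.array([[347,245],[232,355],[458,326],[340,444]])/3.75+[180,130]
p=ray("scene",px,.021)-F0; print((p@ex).round(4),(p@ey).round(4))
# target: retreat behind, phi=0 vertical; corner tip z
E
```

```text
[-0.0215 -0.0213  0.0621  0.0611] [ 0.0595 -0.038   0.0603 -0.0394]
```

carry_out(steps=[0.02,0,-0.003,0,0,0,0.5,0.04,0,-0.005,0,0,0,0.5,0.0606,0,-0.0068,0,0.05,0,0.5,0.0606,0,-0.0068,0,0.111,0,0.5,0.064,0,0.0235,0,0.111,0,0.5,0.0674,0,0.05,0,0.111,0,0.5,0.0674,0,0.0538,0,0.111,0,0.5,0.0674,0,0.0538,0,0.111,0,0.5])

```text
time_s: 18.9
eef_pos: [0.5417, -0.018, 0.0882]
eef_rot: [-0.001, 0.056, 0.998, 0.0]
wrist_force: [0.2, -0.6, 0.6]
opening: 0.502
grasp_force: 0.0
```

```bash
python3 - <<'E'
from plan import *
state()
E
```

```text
tcp -0.0516 0.0112 0.0882 phi -0.002 corner [-0.0408  0.0175] F [ 0.2 -0.6  0.6] t 18.9
```

carry_out(steps=[-0.007,0,-0.0005,0,0,0,0.5,-0.014,0,-0.0005,0,0,0,0.5,-0.018,0,-0.0005,0,0,0,0.5,-0.022,0,-0.0005,0,0,0,0.5,-0.026,0,-0.0005,0,0,0,0.5,-0.03,0,-0.0005,0,0,0,0.5,-0.034,0,-0.0005,0,0,0,0.5,-0.038,0,-0.0005,0,0,0,0.5,-0.042,0,-0.0005,0,0,0,0.5,-0.046,0,-0.0005,0,0,0,0.5,-0.05,0,-0.0005,0,0,0,0.5,-0.054,0,-0.0005,0,0,0,0.5,-0.058,0,-0.0005,0,0,0,0.5,-0.062,0,-0.0005,0,0,0,0.5,-0.065,0,-0.0005,0,0,0,0.5,-0.067,0,-0.0005,0,0,0,0.5,-0.068,0,-0.0005,0,0,0,0.5,-0.068,0,-0.0005,0,0,0,0.5])

```text
time_s: 20.7
eef_pos: [0.6094, -0.0255, 0.0905]
eef_rot: [-0.001, 0.056, 0.998, 0.0]
wrist_force: [-11.6, 1.9, 16.1]
opening: 0.5
grasp_force: 9.6
```

```bash
python3 - <<'E'
from plan import *
state()
E
```

```text
tcp 0.0165 0.0113 0.0905 phi -0.002 corner [0.0273 0.0198] F [-11.6   1.9  16.1] t 20.7
```

carry_out(steps=[0,0,-0.01,0,0,0,0.5,0,0,-0.03,0,0,0,0.5,0.04,0,-0.04,0,0,0,0.5,0.08,0,-0.04,0,0,0,0.5,0.12,0,-0.04,0,0,0,0.5,0.16,0,-0.04,0,0,0,0.5,0.16,0,-0.04,0,0,0,0.5])

```text
time_s: 21.4
eef_pos: [0.4457, -0.0064, 0.1278]
eef_rot: [-0.003, 0.056, 0.998, 0.001]
wrist_force: [-0.4, -0.6, -0.5]
opening: 0.502
grasp_force: 0.0
```

```bash
python3 - <<'E'
from plan import *
state()
a=ctrl.camera("scene"); t=ctrl.camera("top"); np.save("pics/s8.npy",a); np.save("pics/t8.npy",t)
A=cv2.resize(a[150:290,220:370,::-1],(536,500),interpolation=cv2.INTER_CUBIC)
c=proj("top",[w(.07,.01,.02)])[0].astype(int); print(c)
B=cv2.resize(t[c[1]-35:c[1]+35,c[0]-18:c[0]+18,::-1],(257,500),interpolation=cv2.INTER_CUBIC) 
cv2.imwrite("pics/s8.png",np.hstack([A,B]))
for n in ("scene","top"):
    g=cv2.cvtColor({"scene":a,"top":t}[n],cv2.COLOR_RGB2GRAY)
    s=proj(n,[w(.03+.008,.01,.021)])[0].astype(int)
    print(n,s,g[s[1],s[0]])
    m=g>115
    for dx in (.02,.03,.04):
        s=proj(n,[w(dx,.01,.021)])[0].astype(int)
        if m[s[1],s[0]]:
            r,bx=rect(n,m,.021,tuple(s)); q=bx/1000-F0; print(r,(q@ex).round(4),(q@ey).round(4)); break
E
```

```text
tcp -0.1483 0.0119 0.1278 phi -0.006 corner [-0.1377  0.0571] F [-0.4 -0.6 -0.5] t 21.4
[305 187]
scene [278 225] 225
((658.8568725585938, -31.09294891357422), (101.81527709960938, 85.46027374267578), 83.77303314208984) [0.0238 0.1092 0.1088 0.0234] [-0.0397 -0.0394  0.0624  0.0621]
top [303 201] 249
((657.4556274414062, -30.159690856933594), (102.10475158691406, 85.8807601928711), 83.82369232177734) [0.0221 0.108  0.1075 0.0216] [-0.0392 -0.0387  0.0634  0.0629]
```

View pics/s8.png

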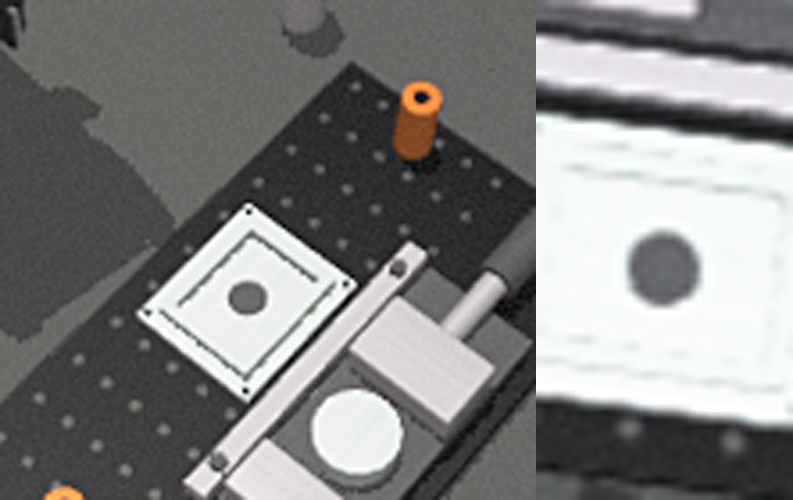

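The plate lies frame up, parallel to the rail, with a gap of 6 to 8 mm: rail front side from (185,485) to (415,243), plate far side from (245,402) to (355,285). The fingertips rode up onto the flange, so I finish by pushing gently on the raised frame's side.

carry_out(steps=[-0.04,0,0,0,0,0,0.5,-0.08,0,0,0,0,0,0.5,-0.12,0,0,0,0,0,0.5,-0.155,0,0,0,0,0,0.5,-0.163,0,0,0,0,0,0.5,-0.163,0,0.01,0,0,0,0.5,-0.163,0,0.025,0,0,0,0.5,-0.163,0,0.033,0,0,0,0.5,-0.163,0,0.034,0,0,0,0.5,-0.163,0,0.034,0,0,0,0.5])

```text
time_s: 22.5
eef_pos: [0.612, -0.0259, 0.0946]
eef_rot: [-0.001, 0.056, 0.998, 0.0]
wrist_force: [-0.1, -0.4, 0.2]
opening: 0.496
grasp_force: 0.0
```

```bash
python3 - <<'E'
from plan import *
state()
E
```

```text
tcp 0.0191 0.0113 0.0946 phi -0.002 corner [0.03   0.0239] F [-0.1 -0.4  0.2] t 22.5
```

carry_out(steps=[-0.002,0,0,0,0,0,0.5,-0.004,0,0,0,0,0,0.5,-0.006,0,0,0,0,0,0.5,-0.0075,0,0,0,0,0,0.5,-0.009,0,0,0,0,0,0.5,-0.009,0,0,0,0,0,0.5])

```text
time_s: 23.1
eef_pos: [0.6221, -0.0271, 0.0954]
eef_rot: [0.0, 0.056, 0.998, -0.0]
wrist_force: [-2.2, -0.8, 1.5]
opening: 0.497
grasp_force: 0.7
```

carry_out(steps=[-0.0005,0,0,0,0,0,0.5,-0.001,0,0,0,0,0,0.5,-0.0015,0,0,0,0,0,0.5,-0.0015,0,0,0,0,0,0.5])

```text
time_s: 23.5
eef_pos: [0.6233, -0.0272, 0.0952]
eef_rot: [-0.0, 0.056, 0.998, 0.0]
wrist_force: [-2.0, 0.1, 2.2]
opening: 0.501
grasp_force: 1.3
```

```bash
python3 - <<'E'
from plan import *
state()
E
```

```text
tcp 0.0305 0.0112 0.0952 phi -0.0 corner [0.0415 0.0246] F [-2.   0.1  2.2] t 23.5
```

carry_out(steps=[-0.0005,0,0,0,0,0,0.5,-0.001,0,0,0,0,0,0.5,-0.0015,0,0,0,0,0,0.5,-0.0015,0,0,0,0,0,0.5])

```text
time_s: 23.9
eef_pos: [0.6237, -0.0272, 0.0951]
eef_rot: [-0.002, 0.056, 0.998, 0.0]
wrist_force: [-7.5, 0.5, 6.7]
opening: 0.499
grasp_force: 4.0
```

carry_out(steps=[-0.0005,0,0,0,0,0,0.5,-0.001,0,0,0,0,0,0.5,-0.001,0,0,0,0,0,0.5])

```text
time_s: 24.2
eef_pos: [0.6239, -0.0272, 0.095]
eef_rot: [-0.003, 0.056, 0.998, 0.0]
wrist_force: [-10.7, 0.8, 8.3]
opening: 0.5
grasp_force: 5.7
```

```bash
python3 - <<'E'
from plan import *
state()
E
```

```text
tcp 0.0311 0.0112 0.095 phi -0.005 corner [0.0418 0.0243] F [-10.7   0.8   8.3] t 24.2
```

carry_out(steps=[0.003,0,0,0,0,0,0.5,0.006,0,0,0,0,0,0.5,0.006,0,-0.01,0,0,0,0.5,0.006,0,-0.035,0,0,0,0.5,0.04,0,-0.045,0,0,0,0.5,0.08,0,-0.045,0,0,0,0.5,0.12,0,-0.045,0,0,0,0.5,0.16,0,-0.045,0,0,0,0.5,0.18,0,-0.045,0,0,0,0.5,0.18,0,-0.045,0,0,0,0.5])

```text
time_s: 25.2
eef_pos: [0.4449, -0.0069, 0.1405]
eef_rot: [-0.0, 0.056, 0.998, 0.0]
wrist_force: [-0.5, 0.3, 0.8]
opening: 0.503
grasp_force: 0.0
```

```bash
python3 - <<'E'
from plan import *
state()
a=ctrl.camera("scene"); t=ctrl.camera("top"); 
for n,im in (("scene",a),("top",t)):
    g=cv2.cvtColor(im,cv2.COLOR_RGB2GRAY)
    # brightness profile along fixture x through plate front edge and rail, at two y's, z=.021
    for y in (-.02,.045):
        xs=np.arange(.02,.136,.002); P=proj(n,[w(x,y,.021) for x in xs]).astype(np.float32)
        print(n,y,list(zip((xs*1000).astype(int).tolist(),cv2.remap(g,P[:,0],P[:,1],cv2.INTER_LINEAR).ravel().tolist()))[:10], cv2.remap(g,P[:,0],P[:,1],cv2.INTER_LINEAR).ravel().tolist()[40:])
E
```

```text
tcp -0.149 0.0114 0.1405 phi -0.0 corner [-0.138   0.0699] F [-0.5  0.3  0.8] t 25.2
scene -0.02 [(20, 106), (22, 76), (23, 61), (25, 57), (27, 53), (29, 57), (31, 158), (33, 250), (35, 245), (37, 239)] [238, 242, 213, 165, 197, 250, 242, 230, 219, 217, 218, 219, 225, 223, 144, 82, 72, 101]
scene 0.045 [(20, 101), (22, 80), (23, 53), (25, 49), (27, 42), (29, 34), (31, 167), (33, 249), (35, 244), (37, 238)] [238, 242, 214, 134, 155, 231, 233, 217, 218, 217, 215, 215, 220, 218, 131, 146, 215, 222]
top -0.02 [(20, 40), (22, 44), (23, 39), (25, 44), (27, 49), (29, 128), (31, 219), (33, 253), (35, 252), (37, 250)] [221, 229, 246, 245, 245, 249, 250, 245, 169, 214, 231, 229, 228, 227, 225, 196, 83, 42]
top 0.045 [(20, 45), (22, 44), (23, 43), (25, 43), (27, 49), (29, 114), (31, 209), (33, 254), (35, 252), (37, 249)] [231, 237, 248, 247, 243, 246, 249, 245, 180, 205, 234, 231, 228, 227, 228, 213, 84, 55]
```

The plate's front side is at about 31 mm at both ends, so it is parallel to the rail. The dark gap to the rail has gone in both cameras, the push met the rail firmly, and the gripper is clear. I hand the job in.

```bash
python3 -c "
from bench import ctrl
print(ctrl.hand_in())"
```

```text
the job is handed in; nothing more can be done
None
```

I tipped the cover plate over the fixture's front edge and pushed it home: it lies frame up on the fixture plate, flush with and parallel to the stop rail by the last camera check, and I handed it in at about 25 s; the first tipping try slipped back flat and I repeated it, and the hand-in gave no verdict.

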